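# Set the strip jig's eccentric guide and prove the gap with its gauge

## Robot

A 7-joint arm with a two-finger parallel gripper is mounted at the origin on the work surface. World frame = base frame: x ahead of the robot, y to its left, z up, the work surface at z = 0. Lengths are in m, angles in rad, forces in N, time in s.
With the tool pointing down it reaches from about 0.35 to 0.9 m from the base axis. Payload 8.1 kg.
Tool frame: the origin (TCP) lies at the centre of the arm's flange, where the gripper is bolted on; the fingertips stand 178 mm ahead of it and the grasp point (between the pads) lies 159 mm ahead of it; x points along the fingers, z is the direction in which the jaws open and shut, and the axes are right-handed (so a half turn about x gives the same grasp; the last joint's range is limited). The gripper opens to 92 mm and grips with 3 to 60 N. Pads are 19 mm wide; open, the fingers measure 130 mm over their backs; the gripper's body (75 mm by 190 mm) begins 47 mm behind the grasp point.
Start: joints at [1.198, 0.434, 0.025, 1.573, -0.012, 1.134, -0.075], TCP at [0.167, -0.602, 0.405] pointing down, gripper open.
Joint ranges: [-2.62, 2.62], [-0.44, 2.09], [-1.27, 1.32], [0.08, 2.57], [-1.32, 4.46], [0.12, 2], [-2.74, 2.74]. Speed limits (rad/s): [2.22, 2.22, 3.01, 3.01, 3.14, 3.14, 3.14].

## Interface

Orientations are given as a rotation vector (axis times angle).
In Python, from cell import arm, get_image, search_frame, pinpoint gives the robot as it stands.
- The arm moves only by the tool arm_command, never from a script. Its argument "motion" is a list of rows, each a list of 7 numbers: the finger opening in mm, from 0 to 91.8, then the shift along the tool's x, y, z in mm, then the turn, a rotation vector about the tool's x, y, z in degrees. In form: [[fingers, x, y, z, ax, ay, az], ...]. A call has 1 to 5 rows; each row shifts and turns the commanded pose from where the row before left it, along the tool's axes as they then stand; what a row does not reach is not made up. A row lasts 1/8 s, in which the tool goes at most 62.5 mm and 10.7 degrees, less where a joint would pass 70% of its speed; a pose out of reach is approached as far as the arm can. A call with a gripper value outside its range is refused whole. The fingers move at their own pace and stop on an object; "newtons" is the grip in N (left out, the last holds). Time passes only in rows, so rows that do not move let the fingers close. It gives the time, the measured TCP pose, the force and the opening at its end, in the units of the state.
- arm.observe(): the state, without advancing time (a new reading comes with each control period).
- get_image(name): name is "side" or "top" or "wrist"; returns a dict with "frame" (480x640x3 uint8, red, green, blue), "range_z" (480x640 float32, m along the optical axis (not along the pixel's ray), 0 where there is no reading), "K" (3x3 intrinsics, pixels), "origin" and "rotation" of the camera in the world; the wrist camera has in their place "tool_from_camera" (4x4, takes a point from camera to tool coordinates, whose origin is the TCP and whose axes are the tool frame's). Camera axes: x right, y down, z forward; pixel columns grow to the right and rows downward; lengths in m; the calibration is good to about 2 mm. A picture is of the moment at which its call begins: read the wrist's pose just before it.
- arm.sign_off(): hands the job in, once; it reports no verdict.
Trained networks look in the newest picture that a camera, given by its name, has taken for a name from the list of things; names that differ only in an ending like _2 or _b are one class to them, and where a whole thing is asked for, a point or a joint stands for the part that bears it (a point fixed in the world has none). Each returns a list of dicts, best first, with "p" (0 to 1); they miss things now and then, are a little off and sometimes report something else, mostly with a low value. They report only what shows in the picture. A call takes as long as a camera call.
- search_frame(camera, target): "point" ([x, y, z] in m, in world coordinates, good to about 4 mm: the middle of the surface that is visible of it).
- pinpoint(camera, target): "point" ([x, y, z] in m, in world coordinates, good to about 4 mm: a listed point, or the origin of a listed thing).
The state is a dict: "clock": time; "joints": joint angles; "dq": joint speeds; "joint_efforts": joint torques, N m; "position": TCP position; "ee_rot": TCP orientation; "force": force on the tool from outside, world axes, zero at the start; "ft_torque": the same for the moment, N m; "width": opening from 0.0 (shut) to 1.0 (fully open).
Only numpy, scipy, OpenCV 4.12 (cv2) and the standard library are available. Lean on these libraries where they do the work, as an engineer would, in place of code of your own. Each camera call takes 0.05 s, during which the arm holds its last target. There are 200 camera calls.

## Task

On the strip jig with the orange handle, turn the eccentric guide disc by that handle until the handle is parallel with the fence, its white mark pointing at the orange dot on the board. Then prove the gap: slide the orange gauge along the lane, without lifting it, between fence and disc and on until it is close to or against the black end stop; leave it standing there and the disc as you set it. Leave the blue jig's gauge where it is.

Things in the scene. Friction and masses are not known exactly. Their poses are not given: they have to be found in the camera images.
- orange_jig: Fixed plywood jig, orange marks, 130 x 300 x 12 mm; origin centre of underside, on the table; y runs along the lane to the black end stop (face at y 135 mm, 32 mm above table). Fence: inner face x -42, 34 mm above table. Lane 32 mm wide, to rails at x -10, 27 mm above table, open beside the disc. Disc axis upright at x 15, y 0; orange dot at x 15, y 56. A twin with blue marks is not used.
- orange_cam (a joint): Angle (rad) of orange bar handle (14 wide, 60 long, centred on the axis, 32-65 mm above table) with dark steel disc below (60 mm dia, centre 10 mm off axis towards the handle's white end). 0: parallel with fence, white end at the dot. Positive: anticlockwise from above, white end towards fence; gap = 27 - 10 sin(angle) mm. Starts 0.7 to 1.2, too tight; stays where left (0.12 N m friction).
- orange_gauge_mid (a point): Centre of the loose orange gauge, 35 mm above its underside, 47 above table. Aluminium block 24 wide (x), 60 long (y, along lane), 24 mm high; on its middle an orange post 16 x 16 mm, 36 to 82 mm above table. 0.12-0.25 kg. Starts standing in the lane near jig y -100 mm, within a few degrees of the lane; against the end stop its centre is at y 105 mm.
- blue_gauge_mid (a point): Centre of the same kind of gauge with a blue post, standing in the lane of the blue jig, 47 mm above the table. Not to be moved.

How it is judged:
On the way, in this order (a step that is already met when the one before it is completed fails the run):
1. the orange handle is set parallel with the fence (within about 14 degrees) while the gauge still waits at its starting end (value of joint orange_cam between -0.25 and 0.25 rad and y of orange_gauge_mid in the frame of orange_jig below -0.06 m), for 0.2 s.
2. the orange gauge is in the gap between fence and disc, standing on the board (value of joint orange_cam between -0.25 and 0.25 rad and x of orange_gauge_mid in the frame of orange_jig between -0.045 and -0.01 m and z of orange_gauge_mid in the frame of orange_jig below 0.058 m and y of orange_gauge_mid in the frame of orange_jig between -0.03 and 0.03 m), for 0.02 s.
At the end, for the whole second after the job is handed in: The orange handle is within 0.25 rad (14 degrees) of parallel with the fence (joint between -0.25 and 0.25), and the orange gauge stands upright (within 10 degrees), at rest on the board in the lane, past the disc, within 30 mm of touching the end stop (its centre beyond y = +75 mm of the jig) (value of joint orange_cam between -0.25 and 0.25 rad and x of orange_gauge_mid in the frame of orange_jig between -0.045 and -0.01 m and z of orange_gauge_mid in the frame of orange_jig below 0.058 m and y of orange_gauge_mid in the frame of orange_jig above 0.075 m and angle between orange_gauge_mid's own z axis and vertical below 0.17 rad and linear speed of orange_gauge below 0.02 m/s).
It fails at once if the orange gauge is lifted more than 15 mm off the board (z of orange_gauge_mid in the frame of orange_jig above 0.062 m).
It fails at once if the blue gauge is moved by more than 25 mm (distance of blue_gauge_mid from where it was at the start of the episode above 0.025 m).
It also fails if it takes over 45 s, if anything falls off the work surface, if the arm or the gripper's body presses on something with over 40 N, if the wrist force passes 120 N, or if a joint passes its speed limit or range.

## Working session

There is one attempt and no reset: what is moved stays moved. The work goes in short steps, Python scripts to look and compute and a tool call to move; the robot and the scene stay as the last step left them, time stands still between calls to the robot, and variables do not carry over. Pictures are saved under pics/ and viewed, about 8 in all and at most 12, crops included, and the job is handed in when it is done.

Besides the shell and the picture viewer there is one more tool, called after "Call:" as name([rows], argument=value, ...), one row to a line, values as JSON. arm_command: Moves the arm, as the interface text tells. Its arguments: {"type":"object","properties":{"motion":{"type":"array"},"newtons":{"type":"number"}},"required":["motion"]}

```bash
mkdir -p pics; ls; cat > h.py <<'E'
import numpy as np, cv2
from scipy.spatial.transform import Rotation as R
from cell import arm, get_image, search_frame, pinpoint
def cloud(im):
    z=im["range_z"]; K=im["K"]; v,u=np.mgrid[:480,:640]
    P=np.stack([(u-K[0,2])/K[0,0]*z,(v-K[1,2])/K[1,1]*z,z],-1)
    if "origin" in im: Rm=np.array(im["rotation"]); o=np.array(im["origin"])
    else:
        s=im["s"]; T=np.array(im["tool_from_camera"]); Rt=R.from_rotvec(s["ee_rot"]).as_matrix()
        Rm=Rt@T[:3,:3]; o=Rt@T[:3,3]+np.array(s["position"])
    if Rm.shape!=(3,3): Rm=R.from_rotvec(Rm).as_matrix()
    return P@Rm.T+o
def take(n,f=None):
    s=arm.observe(); im=get_image(n); im["s"]=s
    if f: cv2.imwrite(f"pics/{f}.png",cv2.cvtColor(im["frame"],cv2.COLOR_RGB2BGR))
    return im,cloud(im)
E
python3 - <<'E'
from h import *
s=arm.observe(); print(s)
print(R.from_rotvec(s["ee_rot"]).as_matrix().round(3))
im,P=take("top","top1")
for t in ["orange_jig","orange_cam","orange_gauge_mid","blue_gauge_mid"]:
    for d in pinpoint("top",t)[:2]: print("pin",t,np.round(d["point"],4) if "point" in d else d,d["p"])
    for d in search_frame("top",t)[:2]: print("sf",t,np.round(d["point"],4),d["p"])
E
```

```text
pics
{'clock': 0.0, 'joints': array([ 1.19840448,  0.43520442,  0.02497763,  1.57410259, -0.01163066,
        1.13394362, -0.07509335]), 'dq': array([-4.26469350e-04,  5.06949856e-04, -6.62320049e-04,  2.38872773e-04,
       -6.76130183e-04,  6.30366212e-05, -1.81807056e-04]), 'joint_efforts': array([-5.96231512e-04, -6.67858315e+01,  9.84380096e-01, -3.14467621e+01,
       -6.06932002e-02,  4.26173990e-02,  1.99020542e-04]), 'position': array([ 0.1664936 , -0.60218033,  0.40395419]), 'ee_rot': array([ 1.0091257 ,  1.32610059, -1.00775301]), 'force': array([-0.75613441,  0.19480403,  0.18037982]), 'ft_torque': array([-0.02313473, -0.01758555, -0.01403944]), 'width': 0.9971193124618201}
[[-0.001  0.964  0.266]
 [ 0.001  0.266 -0.964]
 [-1.    -0.    -0.002]]
pin orange_jig [ 0.568  -0.2089 -0.0013] 0.96
sf orange_jig [ 0.5643 -0.1982  0.0106] 0.82Traceback (most recent call last):
  File "<stdin>", line 6, in <module>
ValueError: it knows: blue_gauge_mid, orange_gauge_mid, orange_jig
```

View pics/top1.png

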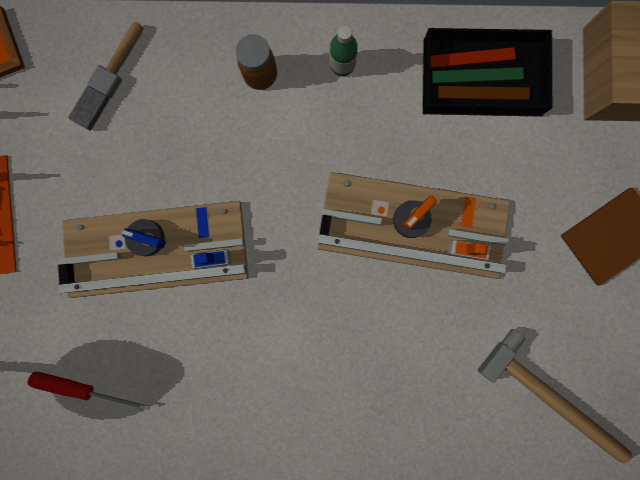

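The orange jig is on the right of the top view: end stop near (326,228), disc (412,218), handle about (420,210), gauge (470,248), dot (380,209). The blue jig is on the left. Next I'll measure the orange jig's pose.

```bash
python3 - <<'E'
from h import *
im,P=take("top")
f=im["frame"]
cv2.imwrite("pics/crop1.png",cv2.cvtColor(cv2.resize(f[160:290,310:520],None,fx=3.8,fy=3.8,interpolation=cv2.INTER_CUBIC),cv2.COLOR_RGB2BGR))
print("cam",im["origin"],np.round(im["rotation"],3).tolist())
for t in ["orange_gauge_mid","blue_gauge_mid"]:
    for g in (pinpoint,search_frame):
        for d in g("top",t)[:2]: print(g.__name__,t,np.round(d["point"],4),d["p"])
hsv=cv2.cvtColor(f,cv2.COLOR_RGB2HSV)
m=((hsv[...,0]<14)&(hsv[...,1]>180)&(hsv[...,2]>120)).astype(np.uint8)
n,l,st,c=cv2.connectedComponentsWithStats(m)
for i in range(1,n):
    if st[i,4]>15 and 300<c[i,0]<530 and 150<c[i,1]<290:
        q=P[l==i]; print(c[i].round(1),st[i,4],np.median(q,0).round(4),q.min(0).round(3),q.max(0).round(3))
# fence top z~0.034 and board
roi=np.zeros((480,640),bool); roi[165:285,312:515]=1
q=P[roi&(abs(P[...,2]-.012)<.004)]; print("board",len(q),cv2.minAreaRect(q[:,:2].astype(np.float32)))
for z in (.034,.027,.032):
    q=P[roi&(abs(P[...,2]-z)<.002)]; print(z,len(q),cv2.minAreaRect(q[:,:2].astype(np.float32)))
q=P[roi&(P[...,2]>.055)&(P[...,2]<.07)]; print("handle",len(q),q.mean(0),cv2.minAreaRect(q[:,:2].astype(np.float32)))
q=P[roi&(P[...,2]>.075)&(P[...,2]<.09)]; print("post",len(q),q.mean(0) if len(q) else 0)
E
```

```text
cam [ 0.48017595 -0.06701167  0.7844787 ] [-2.207, 2.148, -0.047]
call orange_gauge_mid [ 0.5239 -0.2923  0.0495] 0.71
call orange_gauge_mid [ 0.5221 -0.2836  0.0386] 0.9
call blue_gauge_mid [0.501  0.1238 0.0495] 0.68
call blue_gauge_mid [0.4987 0.1162 0.0374] 0.7
[422.9 207.9] 217 [ 0.5843 -0.2114  0.0649] [ 0.48  -0.23   0.062] [ 0.604 -0.067  0.784]
[468.5 213.4] 269 [ 0.5832 -0.2965  0.0129] [ 0.48  -0.307  0.009] [ 0.614 -0.067  0.784]
[380.9 209.7] 32 [ 0.5866 -0.1528  0.0139] [ 0.582 -0.158  0.011] [ 0.592 -0.148  0.017]
[464.8 249.4] 173 [ 0.5243 -0.2803  0.0364] [ 0.48  -0.315  0.034] [ 0.537 -0.067  0.784]
[479.6 247.9] 100 [ 0.524  -0.2919  0.0818] [ 0.517 -0.3    0.079] [ 0.532 -0.285  0.086]
board 9718 ((0.5646045804023743, -0.20553196966648102), (0.2998277544975281, 0.1303536593914032), 82.24217224121094)
0.034 2158 ((0.5542229413986206, -0.20421132445335388), (0.29959529638290405, 0.0914079025387764), 82.23116302490234)
0.027 719 ((0.5495008826255798, -0.20345157384872437), (0.29964593052864075, 0.08181857317686081), 82.23123168945312)
0.032 1758 ((0.5548145174980164, -0.2043655812740326), (0.29983946681022644, 0.0926322415471077), 82.24053955078125)
handle 395 [ 0.57325588 -0.21419272  0.06429964] ((0.5444591641426086, -0.2435976266860962), (0.1144113689661026, 0.05952533707022667), 46.41337585449219)
post 124 [ 0.5240554  -0.29160411  0.08133206]
```

View pics/crop1.png

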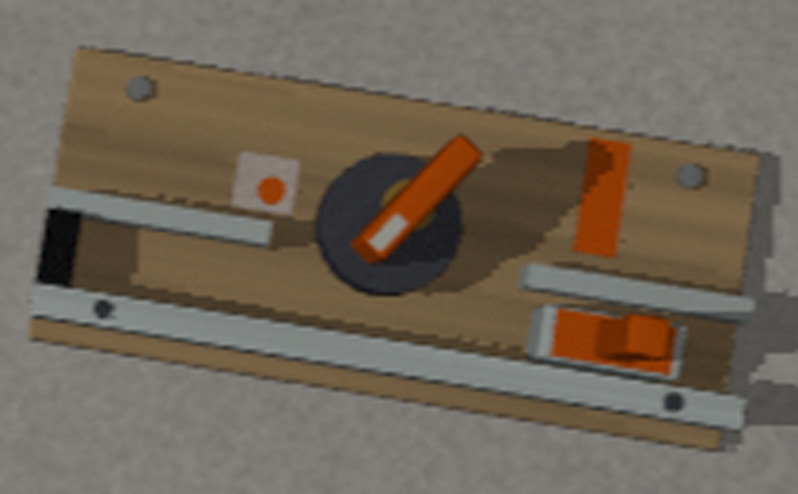

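```bash
cat >> h.py <<'E'
from scipy.spatial.transform import Slerp
O=np.array([.5646,-.2055]); A=np.deg2rad(82.24)
ey=np.array([np.cos(A),np.sin(A)]); ex=np.array([ey[1],-ey[0]])
def jig(x,y): return O+ex*x/1000+ey*y/1000          # mm -> world
def tojig(p): d=np.asarray(p)[...,:2]-O; return np.stack([d@ex,d@ey],-1)*1000
def yaw(): m=R.from_rotvec(arm.observe()["ee_rot"]).as_matrix(); return np.rad2deg(np.arctan2(m[1,2],m[0,2]))
def plan(xy,z,yw,n):
    s=arm.observe(); p=np.array(s["position"]); r=R.from_rotvec(s["ee_rot"])
    a=np.deg2rad(yw); c,q=np.cos(a),np.sin(a)
    t=R.from_matrix(np.array([[0,-q,c],[0,c,q],[-1,0,0]]))
    rel=(r.inv()*t).as_rotvec()
    d=(np.array([*xy,z])-p)
    for i in range(n):
        ri=r*R.from_rotvec(rel*i/n); print(np.round(ri.inv().apply(d/n)*1000,1).tolist()+np.round(np.rad2deg(rel)/n,2).tolist())
E
python3 -c "
from h import *
print(jig(15,0),jig(-26,-91))
plan(jig(15,0),.30,46,15)"
```

```text
[ 0.57946264 -0.20752536] [ 0.52655093 -0.29215603]
[7.0, 33.5, -18.0, -8.04, -0.0, -0.0]
[7.0, 35.7, -13.2, -8.04, -0.0, -0.0]
[7.0, 37.2, -8.0, -8.04, -0.0, -0.0]
[7.0, 38.0, -2.8, -8.04, -0.0, -0.0]
[7.0, 38.0, 2.6, -8.04, -0.0, -0.0]
[7.0, 37.3, 7.9, -8.04, -0.0, -0.0]
[7.0, 35.8, 13.0, -8.04, -0.0, -0.0]
[7.0, 33.6, 17.9, -8.04, -0.0, -0.0]
[7.0, 30.8, 22.4, -8.04, -0.0, -0.0]
[7.0, 27.4, 26.5, -8.04, -0.0, -0.0]
[7.0, 23.4, 30.1, -8.04, -0.0, -0.0]
[7.0, 19.0, 33.0, -8.04, -0.0, -0.0]
[7.0, 14.2, 35.4, -8.04, -0.0, -0.0]
[7.0, 9.1, 37.0, -8.04, -0.0, -0.0]
[7.0, 3.8, 37.9, -8.04, -0.0, -0.0]
```

Call:
arm_command([
  [50,7,33.5,-18,-8,0,0],
  [50,7,35.7,-13.2,-8,0,0],
  [50,7,37.2,-8,-8,0,0],
  [50,7,38,-2.8,-8,0,0],
  [50,7,38,2.6,-8,0,0],
], newtons=25)

```text
clock: 1.02
position: [0.3051, -0.4701, 0.3697]
ee_rot: [0.468, 1.519, -0.469]
force: [0.7, -0.2, 0.8]
width: 0.554
```

Call:
arm_command([
  [50,7,37.3,7.9,-8,0,0],
  [50,7,35.8,13,-8,0,0],
  [50,7,33.6,17.9,-8,0,0],
  [50,7,30.8,22.4,-8,0,0],
  [50,7,27.4,26.5,-8,0,0],
])

```text
clock: 1.65
position: [0.4434, -0.3392, 0.3347]
ee_rot: [-0.078, 1.569, 0.078]
force: [0.1, -0.9, 0.9]
width: 0.543
```

Call:
arm_command([
  [50,7,23.4,30.1,-8,0,0],
  [50,7,19,33,-8,0,0],
  [50,7,14.2,35.4,-8,0,0],
  [50,7,9.1,37,-8,0,0],
  [50,7,3.8,37.9,-8,0,0],
])

```text
clock: 2.28
position: [0.5821, -0.2087, 0.2995]
ee_rot: [-0.624, 1.479, 0.623]
force: [0.2, -0.4, 0.1]
width: 0.541
```

Call:
arm_command([
  [50,0,0,0,0,0,0],
  [50,0,0,0,0,0,0],
])

```text
clock: 2.52
position: [0.5809, -0.21, 0.2995]
ee_rot: [-0.619, 1.482, 0.619]
force: [-0.5, -0.9, 0.2]
width: 0.547
```

```bash
cat >> h.py <<'E'
def rect(q):
    c,wh,a=cv2.minAreaRect(q[:,:2].astype(np.float32))
    return tojig(c).round(1),np.round(np.array(wh)*1000,1),round(a,1)
def blob(P,lo,hi,x0,x1,y0,y1):
    j=tojig(P); m=(P[...,2]>lo)&(P[...,2]<hi)&(j[...,0]>x0)&(j[...,0]<x1)&(j[...,1]>y0)&(j[...,1]<y1)
    m=cv2.morphologyEx(m.astype(np.uint8),cv2.MORPH_OPEN,np.ones((3,3))).astype(bool)
    return P[m]
E
python3 - <<'E'
from h import *
s=arm.observe(); print(s["clock"],s["position"],tojig(s["position"]),yaw(),s["joints"].round(2),s["width"])
im,P=take("wrist","w1")
for n,a in dict(board=(.006,.018,-75,75,-160,160),handle=(.06,.07,-20,50,-40,40),post=(.077,.087,-45,-5,-130,-60)).items():
    q=blob(P,*a); print(n,len(q),rect(q) if len(q)>5 else 0)
E
```

```text
2.525 [ 0.58094152 -0.20995003  0.29954754] [16.79272817 -2.20278744] 45.366290999261906 [ 0.63  0.59 -0.55  1.68  0.36  0.98  0.74] 0.5468265516687617
board 41301 (array([ 1. , -1.7]), array([300.9, 130. ]), 82.2)
handle 2137 (array([15.8, -1.2]), array([14. , 59.9]), 47.4)
post 617 (array([-29.9, -90.3]), array([19.8, 13.2]), 45.2)
```

View pics/w1.png

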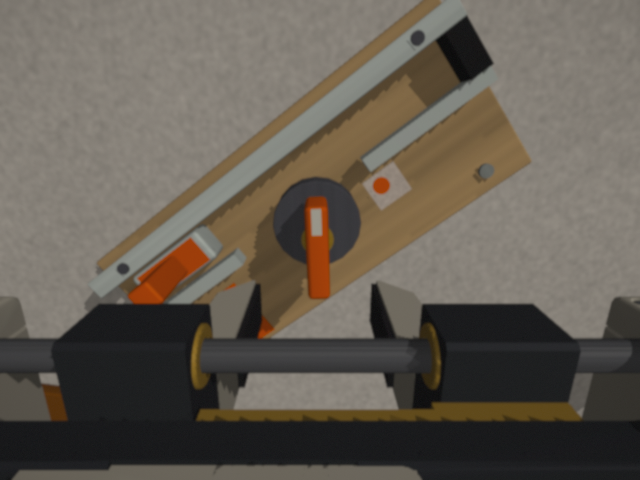

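Wrist view: the handle is at about (318,250), upright between the fingers, with its white end toward the fence. The two cameras agree within 2 mm, and the angle is about 0.96 rad. I'll descend and grip it.

```bash
python3 -c "
from h import *
plan(jig(15.4,-.8),.217,47.2,4)"
```

```text
[20.7, 0.5, 0.2, -0.47, -0.02, 0.0]
[20.7, 0.5, 0.2, -0.47, -0.02, 0.0]
[20.7, 0.5, 0.2, -0.47, -0.02, 0.0]
[20.7, 0.5, 0.2, -0.47, -0.02, 0.0]
```

Call:
arm_command([
  [50,20.5,0.5,0.2,-0.5,0,0],
  [50,20.5,0.5,0.2,-0.5,0,0],
  [50,20.5,0.5,0.2,-0.5,0,0],
  [50,20.5,0.5,0.2,-0.4,0,0],
  [50,0,0,0,0,0,0],
])

```text
clock: 3.2
position: [0.5795, -0.2076, 0.216]
ee_rot: [-0.644, 1.475, 0.647]
force: [0.9, -0.3, 0.6]
width: 0.547
```

Call:
arm_command([
  [5,0,0,0,0,0,0],
  [5,0,0,0,0,0,0],
  [5,0,0,0,0,0,0],
  [5,0,0,0,0,0,0],
  [5,0,0,0,0,0,0],
], newtons=25)

```text
clock: 3.82
position: [0.5803, -0.2076, 0.2181]
ee_rot: [-0.646, 1.473, 0.645]
force: [-2.4, -0.6, 2.8]
width: 0.147
```

```bash
python3 -c "
from h import *
s=arm.observe();print(s['position'],tojig(s['position']),yaw(),s['width']*91.8,s['force'],s['ft_torque'])"
```

```text
[ 0.5803386  -0.20764612  0.21807281] [ 1.58842479e+01 -1.38316167e-03] 47.346385223762354 13.52184172733649 [-2.38549108 -0.55123843  2.75135483] [-0.15465786  0.21183037 -0.00172768]
```

Call:
arm_command([
  [5,0,0,0,6.9,0,0],
  [5,0,0,0,6.9,0,0],
  [5,0,0,0,6.9,0,0],
  [5,0,0,0,6.9,0,0],
])

```text
clock: 4.32
position: [0.5804, -0.2076, 0.2181]
ee_rot: [-0.268, 1.554, 0.267]
force: [-1.4, -0.4, 2.2]
width: 0.148
```

Call:
arm_command([
  [5,0,0,0,6.9,0,0],
  [5,0,0,0,6.9,0,0],
  [5,0,0,0,6.9,0,0],
  [5,0,0,0,6.9,0,0],
  [5,0,0,0,0,0,0],
])

```text
clock: 4.95
position: [0.5805, -0.2076, 0.2181]
ee_rot: [0.107, 1.568, -0.108]
force: [-1.6, -1.4, 4.2]
width: 0.151
```

Call:
arm_command([
  [5,0,0,0,0,0,0],
  [5,0,0,0,0,0,0],
])

```text
clock: 5.2
position: [0.5804, -0.2076, 0.218]
ee_rot: [0.106, 1.568, -0.106]
force: [-1.6, -1.6, 6.0]
width: 0.153
```

```bash
python3 -c "
from h import *
s=arm.observe();print(s['position'],tojig(s['position']),yaw(),s['width']*91.8,s['force'],s['ft_torque'])"
```

```text
[ 0.58044974 -0.20764119  0.21803386] [15.99370847  0.01851087] -7.730795120278609 14.032202516260812 [-1.58859625 -1.62641727  6.0240224 ] [-0.27965901  0.25393071 -0.07628649]
```

Call:
arm_command([
  [50,0,0,0,0,0,0],
  [50,0,0,0,0,0,0],
  [50,0,0,0,0,0,0],
  [50,-10,0,0,0,0,0],
  [50,-30,0,0,0,0,0],
])

```text
clock: 5.82
position: [0.5798, -0.2073, 0.2573]
ee_rot: [0.108, 1.571, -0.107]
force: [0.8, 0.2, 0.1]
width: 0.545
```

Call:
arm_command([
  [50,-30,0,0,0,0,0],
  [50,-20,0,0,0,0,0],
  [50,0,0,0,0,0,0],
  [50,0,0,0,0,0,0],
])

```text
clock: 6.32
position: [0.5801, -0.2074, 0.3073]
ee_rot: [0.108, 1.569, -0.108]
force: [-0.2, 0.5, -0.3]
width: 0.542
```

```bash
python3 - <<'E'
from h import *
s=arm.observe(); print(s["clock"],s["position"],tojig(s["position"]),yaw(),s["joints"].round(2),s["width"])
for c in ("wrist","top"):
    im,P=take(c,c+"2")
    for n,a in dict(board=(.006,.018,-75,75,-160,160),handle=(.06,.07,-20,50,-40,40),post=(.077,.087,-45,-5,-130,-60),block=(.033,.039,-39,-13,-130,-55)).items():
        q=blob(P,*a); print(c,n,len(q),rect(q) if len(q)>5 else 0)
E
```

```text
6.325 [ 0.5800765  -0.20739768  0.30728026] [15.59100247  0.20939516] -7.846499335713324 [ 0.45  0.53 -0.29  1.69  0.18  0.95 -0.04] 0.54161223562843
wrist board 40103 (array([ 1.2, -1.5]), array([299.5, 130.4]), 82.2)
wrist handle 1984 (array([16.3, -0.9]), array([59.3, 13.7]), 82.6)
wrist post 550 (array([-26.7, -92.6]), array([17.3, 15.8]), 81.4)
wrist block 419 (array([-21.1, -92.3]), array([59.8, 11.9]), 81.5)
top board 5315 (array([-0.1, -0.1]), array([299.9, 130.1]), 82.2)
top handle 118 (array([15.1, 19. ]), array([21.3, 12.8]), 87.2)
top post 116 (array([-28.2, -91.7]), array([16.4, 15.7]), 84.5)
top block 84 (array([ -27.9, -110.5]), array([21.1, 21.9]), 84.2)
```

View pics/wrist2.png

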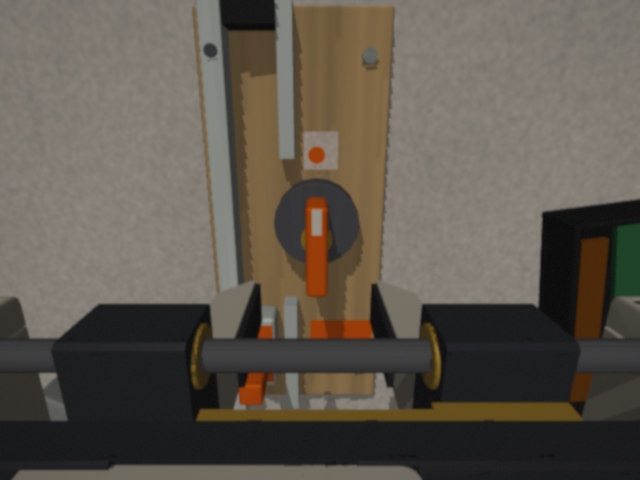

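The handle now reads 82.6° against the lane's 82.2°, with its white end (317,220) toward the dot (317,155). Next I'll go over the gauge post with the jaws along the lane.

```bash
python3 -c "
from h import *
plan(jig(-27.5,-91.5),.30,82.24,10)"
```

```text
[0.7, -9.2, -4.3, -9.01, -0.01, -0.01]
[0.7, -8.4, -5.7, -9.01, -0.01, -0.01]
[0.7, -7.4, -6.9, -9.01, -0.01, -0.01]
[0.7, -6.2, -8.0, -9.01, -0.01, -0.01]
[0.7, -4.9, -8.9, -9.01, -0.01, -0.01]
[0.7, -3.5, -9.5, -9.01, -0.01, -0.01]
[0.7, -1.9, -9.9, -9.01, -0.01, -0.01]
[0.7, -0.3, -10.1, -9.01, -0.01, -0.01]
[0.7, 1.3, -10.1, -9.01, -0.01, -0.01]
[0.7, 2.8, -9.7, -9.01, -0.01, -0.01]
```

Call:
arm_command([
  [50,0.7,-9.2,-4.3,-9,0,0],
  [50,0.7,-8.4,-5.7,-9,0,0],
  [50,0.7,-7.4,-6.9,-9,0,0],
  [50,0.7,-6.2,-8,-9,0,0],
  [50,0.7,-4.9,-8.9,-9,0,0],
])

```text
clock: 7.05
position: [0.5524, -0.2502, 0.3032]
ee_rot: [-0.511, 1.511, 0.513]
force: [-0.1, 0.3, 0.6]
width: 0.548
```

Call:
arm_command([
  [50,0.7,-3.5,-9.5,-9,0,0],
  [50,0.7,-1.9,-9.9,-9,0,0],
  [50,0.7,-0.3,-10.1,-9,0,0],
  [50,0.7,1.3,-10.1,-9,0,0],
  [50,0.7,2.8,-9.7,-9,0,0],
])

```text
clock: 7.68
position: [0.5248, -0.2926, 0.2997]
ee_rot: [-1.11, 1.269, 1.113]
force: [0.3, -0.3, 0.5]
width: 0.543
```

Call:
arm_command([
  [50,0,0,0,0,0,0],
  [50,0,0,0,0,0,0],
])

```text
clock: 7.92
position: [0.5254, -0.292, 0.3004]
ee_rot: [-1.105, 1.272, 1.106]
force: [0.1, -0.0, 0.2]
width: 0.541
```

```bash
python3 - <<'E'
from h import *
s=arm.observe(); print(s["clock"],s["position"],tojig(s["position"]),yaw(),s["joints"].round(2))
im,P=take("wrist","w3")
for n,a in dict(post=(.077,.087,-45,-5,-130,-60),handle=(.06,.07,-20,50,-40,40),fence=(.03,.038,-60,-38,-60,150)).items():
    q=blob(P,*a); print(n,len(q),rect(q) if len(q)>5 else 0)
    if n=="fence" and len(q): j=tojig(q); print(np.percentile(j[:,0],[1,99]))
plan(jig(-27.7,-91.5),.222,82.24,4)
E
```

```text
7.925 [ 0.5253794  -0.29197064  0.30036793] [-27.1858279  -90.97448889] 81.97108170115655 [ 0.87  0.59 -0.67  1.71  0.43  0.99  1.47]
post 772 (array([-27.7, -93.2]), array([15.4, 16.2]), 81.7)
handle 0 0
fence 5862 (array([-48.4,  32.8]), array([185.6,  14.7]), 81.9)
[-55.16598236 -41.31962874]
[19.6, 0.1, -0.2, -0.05, 0.01, -0.0]
[19.6, 0.2, -0.2, -0.05, 0.01, -0.0]
[19.6, 0.2, -0.2, -0.05, 0.01, -0.0]
[19.6, 0.2, -0.2, -0.05, 0.01, -0.0]
```

View pics/w3.png

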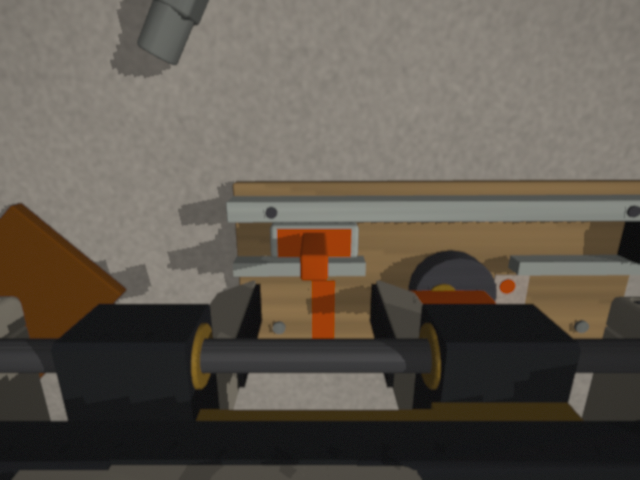

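The post (315,255) is centred between the fingers. I'll descend and grip it lightly.

Call:
arm_command([
  [50,19.5,0.3,-0.4,0,0,0],
  [50,19.5,0.3,-0.4,0,0,0],
  [50,19.5,0.2,-0.4,0,0,0],
  [50,19.5,0,0,0,0,0],
  [50,0,0,0,0,0,0],
])

```text
clock: 8.6
position: [0.5236, -0.2932, 0.2206]
ee_rot: [-1.105, 1.272, 1.111]
force: [-0.8, -0.1, -0.0]
width: 0.545
```

Call:
arm_command([
  [8,0,0,0,0,0,0],
  [8,0,0,0,0,0,0],
  [8,0,0,0,0,0,0],
  [8,0,0,0,0,0,0],
  [8,0,0,0,0,0,0],
], newtons=6)

```text
clock: 9.22
position: [0.5244, -0.2935, 0.2231]
ee_rot: [-1.108, 1.271, 1.107]
force: [-0.4, 0.2, 3.3]
width: 0.169
```

```bash
python3 -c "
from h import *
s=arm.observe();print(s['clock'],s['position'],tojig(s['position']),yaw(),s['width']*91.8,s['force'],s['ft_torque'])
plan(jig(-27.7,-30),s['position'][2],82.24,5)"
```

```text
9.225 [ 0.52439939 -0.29348971  0.22311805] [-27.95175269 -92.61196728] 82.15436315924427 15.555249276649109 [-0.40154358  0.22569331  3.32115431] [ 0.14297685 -0.0128112  -0.04305852]
[-0.0, -0.0, 12.5, -0.02, -0.0, 0.01]
[-0.0, -0.0, 12.5, -0.02, -0.0, 0.01]
[-0.0, -0.0, 12.5, -0.02, -0.0, 0.01]
[-0.0, -0.0, 12.5, -0.02, -0.0, 0.01]
[-0.0, -0.0, 12.5, -0.02, -0.0, 0.01]
```

Call:
arm_command([
  [8,0,0,11,0,0,0],
  [8,0,0,11,0,0,0],
  [8,0,0,11,0,0,0],
  [8,0,0,11,0,0,0],
  [8,0,0,11,0,0,0],
])

```text
clock: 9.85
position: [0.532, -0.2385, 0.2231]
ee_rot: [-1.109, 1.271, 1.107]
force: [-0.4, -5.0, 5.8]
width: 0.171
```

```bash
python3 -c "
from h import *
s=arm.observe();print(s['clock'],s['position'],tojig(s['position']),yaw(),s['width']*91.8,s['force'],s['ft_torque'])
im,P=take('top','top4')
for n,a in dict(handle=(.06,.07,-20,50,-40,40),block=(.033,.039,-39,-13,-80,10)).items():
    q=blob(P,*a); print(n,len(q),rect(q) if len(q)>5 else 0)
"
```

```text
9.85 [ 0.53203758 -0.23851929  0.22310207] [-27.80583245 -37.11361943] 82.16136386236653 15.71707978624821 [-0.40272471 -5.04177363  5.76122131] [-0.9828795  -0.04273955 -0.04164709]
handle 102 (array([16.8,  2.2]), array([26.1,  9.7]), 82.0)
block 38 (array([-26.6,  -9.6]), array([ 4.9, 16.5]), 81.9)
```

Call:
arm_command([
  [8,0,0,9,0,0,0],
  [8,0,0,9,0,0,0],
  [8,0,0,9,0,0,0],
  [8,0,0,9,0,0,0],
])

```text
clock: 10.4
position: [0.5369, -0.2035, 0.2231]
ee_rot: [-1.109, 1.272, 1.107]
force: [0.2, -5.7, 6.4]
width: 0.175
```

```bash
python3 -c "
from h import *
s=arm.observe();print(s['clock'],s['position'],tojig(s['position']),yaw(),s['width']*91.8,s['force'],s['ft_torque'])"
```

```text
10.4 [ 0.53685749 -0.20347781  0.22308016] [-27.76149594  -1.74223033] 82.13305777373202 16.03760784709455 [ 0.21044891 -5.71520982  6.40390559] [-1.01909739 -0.0325549  -0.03765045]
```

It's sliding through the gap with no side force. I'll carry on.

Call:
arm_command([
  [8,0,0,10,0,0,0],
  [8,0,0,10,0,0,0],
  [8,0,0,10,0,0,0],
  [8,0,0,10,0,0,0],
  [8,0,0,10,0,0,0],
])

```text
clock: 11.02
position: [0.5436, -0.154, 0.2231]
ee_rot: [-1.109, 1.272, 1.107]
force: [0.9, -4.7, 7.4]
width: 0.174
```

Call:
arm_command([
  [8,0,0,10,0,0,0],
  [8,0,0,10,0,0,0],
  [8,0,0,10,0,0,0],
  [8,0,0,10,0,0,0],
  [8,0,0,8,0,0,0],
])

```text
clock: 11.65
position: [0.5501, -0.1064, 0.2231]
ee_rot: [-1.109, 1.272, 1.107]
force: [-0.9, -5.7, 8.7]
width: 0.172
```

```bash
python3 -c "
from h import *
s=arm.observe();print(s['clock'],s['position'],tojig(s['position']),yaw(),s['width']*91.8,s['force'],s['ft_torque'])"
```

```text
11.65 [ 0.55014637 -0.10636688  0.22308806] [-27.70660654  96.27370669] 82.1438174022386 15.754958544085488 [-0.93352596 -5.65342629  8.69376031] [-1.25420534  0.02344574 -0.00964383]
```

Now I'll release, rise and check.

Call:
arm_command([
  [45,0,0,0,0,0,0],
  [45,0,0,0,0,0,0],
  [45,0,0,0,0,0,0],
  [45,-10,0,0,0,0,0],
  [45,-35,0,0,0,0,0],
])

```text
clock: 12.28
position: [0.5494, -0.1064, 0.2672]
ee_rot: [-1.106, 1.273, 1.11]
force: [1.1, -0.2, -0.2]
width: 0.489
```

Call:
arm_command([
  [45,-40,0,0,0,0,0],
  [45,-40,-30,0,0,0,0],
  [45,-20,-60,0,0,0,0],
  [45,0,-60,0,0,0,0],
  [45,0,0,0,0,0,0],
])

```text
clock: 12.9
position: [0.7007, -0.1273, 0.3668]
ee_rot: [-1.106, 1.27, 1.107]
force: [0.2, -0.1, -0.6]
width: 0.492
```

```bash
python3 - <<'E'
from h import *
s=arm.observe(); print(s["clock"],s["position"],tojig(s["position"]))
for c in ("wrist","top"):
    im,P=take(c,c+"5")
    for n,a in dict(handle=(.06,.07,-20,50,-40,40),post=(.077,.087,-45,-5,60,130),block=(.033,.039,-39,-13,60,135)).items():
        q=blob(P,*a); print(c,n,len(q),rect(q) if len(q)>5 else 0, q[:,2].mean() if len(q) else 0)
    for t in ("orange_gauge_mid","blue_gauge_mid"):
        for d in pinpoint(c,t)[:1]: print(t,np.round(d["point"],4),tojig(d["point"]).round(1),d["p"])
E
```

```text
12.9 [ 0.70067728 -0.1272642   0.36680542] [124.26742943  95.89302352]
wrist handle 1921 (array([15.9, -1. ]), array([59.6, 14.2]), 82.1) 0.0651163409847947
wrist post 298 (array([-21.7,  96. ]), array([15.5,  5.9]), 81.9) 0.08187471331077757
wrist block 2111 (array([-25.8,  95.9]), array([60. , 21.7]), 81.8) 0.03654857565128007
orange_gauge_mid [ 0.5509 -0.1025  0.043 ] [-27.5 100.2] 0.77
top handle 357 (array([14.9,  0. ]), array([59.5, 14.3]), 82.0) 0.06457617181645227
top post 112 (array([-28.2,  97.4]), array([15.7, 15.8]), 81.8) 0.08192951104042123
top block 331 (array([-27.6,  97.3]), array([58.9, 22.3]), 81.8) 0.03619414490509211
orange_gauge_mid [ 0.5535 -0.1051  0.0469] [-24.6  98. ] 0.97
blue_gauge_mid [0.4976 0.1225 0.0502] [-110.7  315.9] 0.89
```

View pics/wrist5.png

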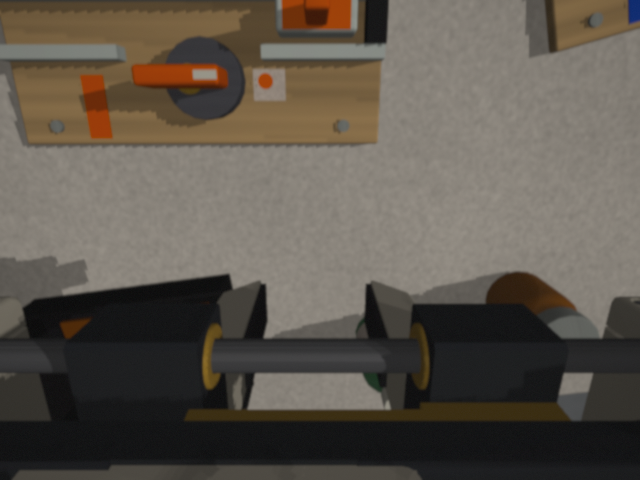

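View pics/top5.png

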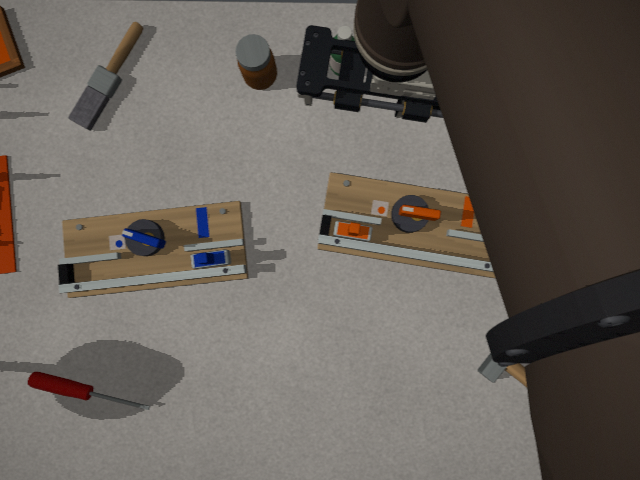

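In the top view the gauge (352,231) stands next to the end stop, and the handle (418,213) is parallel with its white end at the dot (380,209). The blue gauge (209,259) hasn't moved. I'm handing in.

```bash
python3 -c "
from cell import arm
print(arm.sign_off())"
```

```text
the job is handed in; nothing more can be done
None
```

The job is done and handed in at about 13 s on the robot's clock; the hand-in gave no verdict.

- **Disc:** I gripped the orange handle and turned it about 55° clockwise. It ended within about 0.5° of the lane direction in both cameras, with its white end at the orange dot. It was still there after the gauge had passed.
- **Gauge:** I gripped the post lightly and slid the gauge along the lane between fence and disc, with almost no side force (1 N or less at each check). It now stands upright on the board at jig y of about 97 mm, roughly 8 mm short of the end stop, at x about -28 mm. The top of the block is at 36 mm, as it should be when it stands on the board.
- **Blue gauge:** not touched. The network's two readings of it, before and after, agree within 4 mm, which is about its own accuracy.
- **Disagreements:** the wrist and top cameras differed by 1–2 mm on the jig's position. The networks' readings of the orange gauge were up to about 4 mm off my depth measurements. Both are far inside the tolerances, and no check failed.

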